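Set up the eyelet press punch holder from the guarded rack

TASK

Set up the blue punch holder: put the cream heel cap that lies in the way of its red locking lever flat in the wooden tray, swing the lever right out to its stop or nearly so, then move every punch from the green rack into a pocket of the holder, one to a pocket, upright and fully down; a punch comes out of the rack only when it is turned until its flat foot lines up with the slot in the yellow guard. When all the punches are in, swing the lever fully shut over their feet. Leave the other things on the counter where they are.

Things in the scene. Friction and masses are not known exactly. Their poses are not given: they have to be found in the camera images.
- rack: fixed green rack 100 x 236 x 26 mm (x, y, z), open at its -x front; origin under its centre. Floor top at z 6 mm; yellow guard plate from z 20 to 26 mm with three slots, each 68 mm along x and 26 mm along y, 76 mm apart along y. Punch feet lie between floor and guard (6 mm play in height) and start turned 45 to 90 degrees away from the slot; punches can be turned freely there about their stems
- holder: fixed blue punch holder 90 x 175 x 14 mm; origin 17.5 mm in -y from the centre of its underside. Three pockets 66 mm (x) by 24 mm (y), 8 mm deep, floor at z 6 mm, 46 mm apart along y; the foot of a punch goes in lengthwise along x with 3 mm play all round
- lever (a joint): the holder's red locking lever, a bar swinging level about an upright pivot: 0 = shut (bar along the holder's y, lying 4 mm above the front half of the feet), grows to 1.25 rad (stop) as it swings out towards the holder's -x, clockwise from above. Pockets are all free from 0.8 rad. Light friction (under 1 N at the pin), stays where it is left
- lever_pin (a point): middle of the lever's upright round handle pin, 16 mm diameter, 62 mm tall (18 to 80 mm above the counter), 175 mm from the pivot; this point 55 mm above the counter. The bar is 14 mm wide and 8 mm thick (18 to 26 mm above the counter)
- lever_hinge (a point): point on the lever's pivot axis, 55 mm above the counter; at (-20, 80) mm in the holder's x, y
- heel_cap: loose cream plastic heel cap, D-shaped, 70 mm along x (flat end at -x, round end at +x), 56 mm across y (flat sides from x -35 to 7 mm), 26 mm tall, 70 g; origin at the centre of its underside. Starts on the counter in the lever's sweep
- tray: fixed shallow wooden tray 160 x 150 x 26 mm, walls 6 mm, inner floor about 6 mm up; origin under its centre
- slot0 (a point): rack floor under the middle of slot 0 (6 mm above the counter); slots run along the rack's x
- slot1 (a point): rack floor under the middle of slot 1 (6 mm above the counter); slots run along the rack's x
- slot2 (a point): rack floor under the middle of slot 2 (6 mm above the counter); slots run along the rack's x
- pocket0 (a point): centre of the floor of pocket 0 (6 mm above the counter)
- pocket1 (a point): centre of the floor of pocket 1 (6 mm above the counter)
- pocket2 (a point): centre of the floor of pocket 2 (6 mm above the counter)
- punch_red: press punch, upright, 74 mm tall, 140 g, shaped like a wing key. Flat steel foot 60 x 18 x 8 mm (x, y, z); dark square stem 14 x 14 mm from 8 to 40 mm up; above it, from 40 to 74 mm, a red grip wing 14 mm thick along x and 30 mm wide along y, so square across the foot; pinch the wing along x. Origin: centre of the foot's underside; x either way round. May be absent
- punch_white: press punch, upright, 74 mm tall, 140 g, shaped like a wing key. Flat steel foot 60 x 18 x 8 mm (x, y, z); dark square stem 14 x 14 mm from 8 to 40 mm up; above it, from 40 to 74 mm, a white grip wing 14 mm thick along x and 30 mm wide along y, so square across the foot; pinch the wing along x. Origin: centre of the foot's underside; x either way round. May be absent
- punch_blue: press punch, upright, 74 mm tall, 140 g, shaped like a wing key. Flat steel foot 60 x 18 x 8 mm (x, y, z); dark square stem 14 x 14 mm from 8 to 40 mm up; above it, from 40 to 74 mm, a blue grip wing 14 mm thick along x and 30 mm wide along y, so square across the foot; pinch the wing along x. Origin: centre of the foot's underside; x either way round. May be absent
- eyelet_tin: loose round steel tin of eyelets with a brass screw lid, 84 mm diameter, 59 mm tall; leave alone
- wax_tin: loose flat red wax tin, 68 mm diameter, 22 mm tall; leave alone
- shoe_stretcher: loose wooden shoe stretcher about 270 mm long, 60 mm wide, 50 mm tall; leave alone
- shoe_brush: loose shoe brush 160 x 50 x 42 mm; leave alone
- glue_can: loose yellow glue can, 72 mm diameter, 100 mm tall; leave alone

How it is judged:
By the outcome, as a careful person would: the job done as asked, in the order asked, and still so for the second after the job is handed in, with the robot touching nothing.
Of punch_red, punch_white, punch_blue only 2 to 3 are there at a start; the rules pass over those that are not, and their reading is None.
At some moment in a run one of heel_cap may be knocked a few centimetres aside while the robot is not near it.
Once in a run the grip may slacken for a moment while it holds something.
It also fails if it takes over 210 s, if anything falls off the work surface, if the arm or the gripper's body presses on something with over 40 N, if the wrist force passes 120 N, or if a joint passes its speed limit or range.

ROBOT

A 7-joint arm with a two-finger parallel gripper is mounted at the origin on the work surface. World frame = base frame: x ahead of the robot, y to its left, z up, the work surface at z = 0. Lengths are in m, angles in rad, forces in N, time in s.
With the tool pointing down it reaches from about 0.425 to 0.95 m from the base axis. Payload 4.7 kg.
Tool frame: the origin (TCP) lies between the finger pads; the fingertips stand 22 mm ahead of it and the grasp point (between the pads) lies 3 mm ahead of it; z points along the fingers, y is the line along which they close (so a half turn about z gives the same grasp; the last joint's range is limited). The gripper opens to 87 mm and grips with 3 to 60 N. Pads are 19 mm wide; open, the fingers measure 117 mm over their backs; the gripper's body (75 mm by 190 mm) begins 51 mm behind the grasp point.
Start: joints at [1.078, 0.469, -0.049, 1.532, 0.024, 1.141, -0.082], TCP at [0.302, -0.604, 0.245] pointing down, gripper open.
Joint ranges: [-2.59, 2.59], [-0.33, 1.99], [-1.39, 1.29], [0.1, 2.45], [-1.04, 4.18], [0.21, 1.99], [-2.66, 2.66]. Speed limits (rad/s): [2.57, 2.57, 3.14, 3.14, 3.14, 3.14, 3.14].

INTERFACE

Orientations are given as a unit quaternion [w, x, y, z].
In Python, from bench import env gives the robot as it stands.
- The arm moves only by the shell command python3 shift.py 'ROWS' [OPENING] [FORCE]. ROWS is a JSON list of rows, 1 to 20 of them, each of 6 numbers: dx, dy, dz in m, then a rotation vector rx, ry, rz in rad; each row is the pose to reach, as a shift and turn from the pose commanded when the command began, along the tool's axes at that moment; what a row does not reach only later rows make up. A row lasts 1/10 s, in which the tool goes at most 0.05 m and 0.15 rad, less where a joint would pass 70% of its speed; a pose out of reach is approached as far as the arm can. OPENING is the finger opening in m, set as the command begins (- or left out keeps the last). The fingers move at their own pace and stop on an object; FORCE is the grip in N (left out, the last holds). Time passes only in rows, so rows that do not move let the fingers close. It prints the time, the measured TCP pose, the force, the opening and the grip force at its end.
- env.read_state(): the state, without advancing time (a new reading comes with each control period).
- env.camera(name): name is "scene" or "top" or "wrist"; returns the picture (384x512x3 uint8, red, green, blue); there is no depth.
- env.get_calibration(name): a dict with "vfov" (degrees; the focal length in pixels is half the picture's height over the tangent of half this angle, whatever the lens; pixels are square), "cx", "cy" (the principal point, pixels), "world_from_camera" (4x4, takes a point from camera to world coordinates). Camera axes: x right, y down, z forward; pixel columns grow to the right and rows downward; lengths in m; the calibration is good to about 2 mm. A picture is of the moment at which its call begins: read the wrist's pose just before it. get_calibration takes no time and is no camera call; for the wrist camera it gives the pose at the moment of the call.
- env.hand_in(): hands the job in; it is judged then, once.
The state is a dict: "t": time; "q": joint angles; "dq": joint speeds; "joint_efforts": joint torques, N m; "ee_pos": TCP position; "orientation": TCP orientation; "force": force on the tool from outside, world axes, zero at the start; "ft_torque": the same for the moment, N m; "gripper_width": finger opening in m; "grip_force": force on a finger pad.
Only numpy, scipy, OpenCV 4.12 (cv2) and the standard library are available. Lean on these libraries where they do the work, as an engineer would, in place of code of your own. Each camera call takes 0.05 s, during which the arm holds its last target. There are 200 camera calls.

## Working session

There is one attempt and no reset: what is moved stays moved. The work goes in short steps, Python scripts to look and compute and a shell command to move; the robot and the scene stay as the last step left them, time stands still between calls to the robot, and variables do not carry over. Pictures are saved under pics/ and viewed, at most 14 in all, crops included, and the job is handed in when it is done.

```bash
ls; mkdir -p pics; python3 - <<'E'
from bench import env
import cv2,numpy as np
s=env.read_state();print({k:np.round(v,3).tolist() for k,v in s.items()})
for n in("top","scene"):
    im=env.camera(n);cv2.imwrite(f"pics/{n}0.png",im[...,::-1]);c=env.get_calibration(n);print(n,c)
E
```

```text
bench.py
pics
shift.py
{'t': 0.0, 'q': [1.078, 0.469, -0.049, 1.534, 0.024, 1.141, -0.082], 'dq': [0.001, 0.0, -0.0, 0.0, 0.001, 0.0, 0.0], 'joint_efforts': [0.0, -50.798, -0.081, -23.615, -0.061, 0.038, 0.0], 'ee_pos': [0.302, -0.603, 0.243], 'orientation': [-0.001, 0.973, 0.23, -0.0], 'force': [1.199, 0.273, 0.091], 'ft_torque': [-0.036, 0.009, 0.036], 'grip_force': 0.0, 'gripper_width': 0.087}
top {'vfov': 44.588883909402824, 'cx': 255.73377066872567, 'cy': 191.672061335571, 'world_from_camera': array([[ 0.01629824, -0.99319393,  0.11532645,  0.39110918],
       [-0.99958342, -0.01343717,  0.02554256, -0.01043526],
       [-0.02381905, -0.11569471, -0.99299919,  1.51504893],
       [ 0.        ,  0.        ,  0.        ,  1.        ]])}
scene {'vfov': 42.55150329123683, 'cx': 251.73286593952864, 'cy': 195.42772713393768, 'world_from_camera': array([[-0.2239263 ,  0.71668951, -0.66046435,  1.43588971],
       [ 0.97439966,  0.15068534, -0.16685094,  0.26151431],
       [-0.02005803, -0.68091855, -0.73208442,  1.05435254],
       [ 0.        ,  0.        ,  0.        ,  1.        ]])}
```
View pics/top0.png

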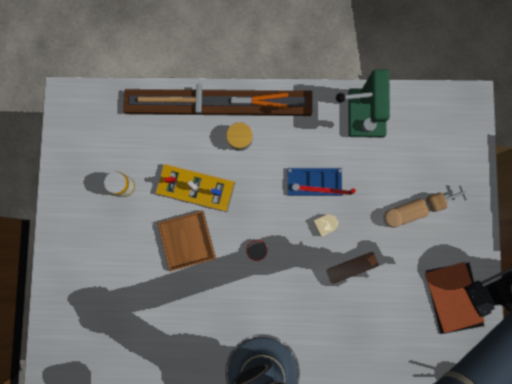

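View pics/scene0.png

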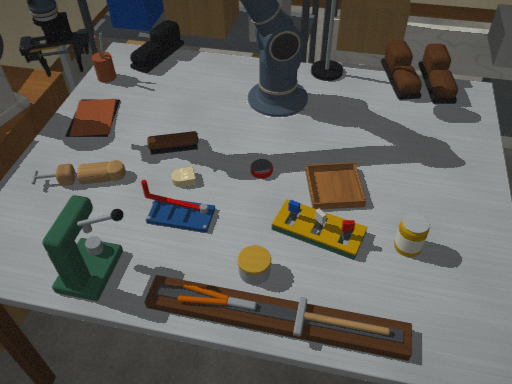

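The top view shows the rack at (195,188) with red, white and blue punches, the holder at (315,182) with its lever pin at (353,191), the cap at (326,225) and the tray at (187,240). The scene view agrees.

```bash
cat > h.py <<'E'
from bench import env
import cv2,numpy as np
from scipy.spatial.transform import Rotation as R
def pose():
    s=env.read_state(); q=s["orientation"]; return np.array(s["ee_pos"]),R.from_quat([q[1],q[2],q[3],q[0]])
def ray(c,uv,z,h=384):
    uv=np.atleast_2d(uv).astype(float);f=h/2/np.tan(np.radians(c["vfov"])/2);T=np.array(c["world_from_camera"])
    d=np.c_[(uv[:,0]-c["cx"])/f,(uv[:,1]-c["cy"])/f,np.ones(len(uv))]@T[:3,:3].T;o=T[:3,3]
    return o+d*((z-o[2])/d[:,2])[:,None]
def proj(c,p,h=384):
    f=h/2/np.tan(np.radians(c["vfov"])/2);T=np.array(c["world_from_camera"])
    q=(np.atleast_2d(p)-T[:3,3])@T[:3,:3];return np.c_[q[:,0]/q[:,2]*f+c["cx"],q[:,1]/q[:,2]*f+c["cy"]]
def snap(n,file=None):
    c=env.get_calibration(n);im=env.camera(n)
    if file: cv2.imwrite("pics/"+file,im[...,::-1])
    return im,c
def mask(im,lo,hi):
    return cv2.inRange(cv2.cvtColor(im,cv2.COLOR_RGB2HSV),np.array(lo),np.array(hi))
def blobs(m,amin=20):
    cs,_=cv2.findContours(m,cv2.RETR_EXTERNAL,cv2.CHAIN_APPROX_NONE)
    return sorted([k[:,0] for k in cs if cv2.contourArea(k)>amin],key=lambda k:-cv2.contourArea(k))
def rect(pts):  # world-plane min-area rect: centre, sizes(long,short), angle of long side (deg)
    (c,(a,b),t)=cv2.minAreaRect((pts[:,:2]*1000).astype(np.float32))
    if a<b:a,b,t=b,a,t+90
    return np.round(c,1),np.round((a,b),1),round((t+90)%180-90,1)
def go(x,y,z,yaw=None):
    """shift in tool axes from measured pose to TCP target, tool down with tool-y axis at world angle yaw (deg, mod 180)"""
    p,r=pose();d=r.inv().apply(np.array([x,y,z])-p)
    out=[np.round(d,4)]
    if yaw is not None:
        best=None
        for k in(0,180):
            a=np.radians(yaw+k);ty=np.array([np.cos(a),np.sin(a),0]);tz=np.array([0,0,-1.]);tx=np.cross(ty,tz)
            v=(r.inv()*R.from_matrix(np.c_[tx,ty,tz])).as_rotvec()
            out.append(np.round(v,3))
    print("go",*out,"dist",round(float(np.linalg.norm(d)),3))
E
python3 - <<'E'
from h import *
im=cv2.imread("pics/top0.png")[...,::-1];c=env.get_calibration("top")
for n,lo,hi,z,box in [("rack",(18,140,60),(35,255,255),.026,(140,150,250,220)),("holder",(100,120,40),(125,255,255),.014,(270,150,360,205)),("lever",(170,140,60),(180,255,255),.03,(270,150,370,205)),("lever2",(0,140,60),(6,255,255),.03,(270,150,370,205)),("cap",(15,20,150),(35,140,255),.026,(300,200,350,245)),("tray",(5,80,50),(18,255,255),.026,(150,200,225,280))]:
    m=mask(im,lo,hi);k=np.zeros_like(m);k[box[1]:box[3],box[0]:box[2]]=1
    for b in blobs(m*k)[:2]: print(n,rect(ray(c,b,z)))
p,r=pose();print(p,r.as_matrix().round(2));w=env.get_calibration("wrist");print(w,r.inv().apply(w["world_from_camera"][:3,3]-p), (r.inv()*R.from_matrix(w["world_from_camera"][:3,:3])).as_matrix().round(2))
for q in[(353,191),(297,188)]: print(ray(c,q,.06 if q[0]>300 else .03))
go(0.57,-.2,.3,0)
E
```

```text
rack (array([575.9, 225. ]), array([235.8,  98.2]), 76.8)
holder (array([ 601.1, -159.4]), array([168. ,  81.5]), -89.3)
lever2 (array([ 572. , -198.8]), array([171.6,  13.9]), 88.2)
cap (array([ 466., -200.]), array([68.5, 56.2]), -62.7)
tray (array([405.6, 246.5]), array([159.9, 151. ]), 16.3)
[ 0.3017597  -0.60323644  0.24359511] [[ 0.89  0.45 -0.  ]
 [ 0.45 -0.89  0.  ]
 [-0.   -0.   -1.  ]]
{'vfov': 61.1668638089284, 'cx': 254.95227097506674, 'cy': 194.7205723702242, 'world_from_camera': array([[ 0.4467861 , -0.86050293, -0.24477926,  0.36860664],
       [-0.89463774, -0.43045324, -0.11972188, -0.57003405],
       [-0.002345  ,  0.27247883, -0.96215892,  0.38345625],
       [ 0.        ,  0.        ,  0.        ,  1.        ]])} [ 7.46266193e-02 -3.60665166e-05 -1.39867499e-01] [[-0.   -0.96 -0.27]
 [ 1.   -0.   -0.  ]
 [ 0.   -0.27  0.96]]
[[ 0.56630353 -0.27593646  0.06      ]]
[[ 0.57715432 -0.10370279  0.03      ]]
go [ 0.4203 -0.2407 -0.056 ] [-2.000e-03 -1.000e-03 -1.107e+00] [-1.000e-03  2.000e-03  2.035e+00] dist 0.488
```

```bash
python3 -c "
from h import *
go(.49,-.2,.27,27)"
```

```text
go [ 0.3487 -0.2765 -0.0259] [-1.000e-03 -1.000e-03 -1.578e+00] [-1.000e-03  1.000e-03  1.563e+00] dist 0.446
```

```bash
r='[0.349,-0.277,-0.026,0,0,-1.578]'; python3 shift.py '[[0.349,-0.277,-0.026,0,0,-1.578],[0.349,-0.277,-0.026,0,0,-1.578],[0.349,-0.277,-0.026,0,0,-1.578],[0.349,-0.277,-0.026,0,0,-1.578],[0.349,-0.277,-0.026,0,0,-1.578],[0.349,-0.277,-0.026,0,0,-1.578],[0.349,-0.277,-0.026,0,0,-1.578],[0.349,-0.277,-0.026,0,0,-1.578],[0.349,-0.277,-0.026,0,0,-1.578],[0.349,-0.277,-0.026,0,0,-1.578],[0.349,-0.277,-0.026,0,0,-1.578],[0.349,-0.277,-0.026,0,0,-1.578],[0.349,-0.277,-0.026,0,0,-1.578],[0.349,-0.277,-0.026,0,0,-1.578]]' 0.085 20
python3 -c "
from h import *
snap('wrist','w1.png')"
```

```text
t: 1.5
ee_pos: [0.4899, -0.2002, 0.2703]
orientation: [-0.0, 0.523, 0.852, -0.0]
force: [-0.1, 0.1, -0.4]
gripper_width: 0.0849
grip_force: 0.0
```

View pics/w1.png

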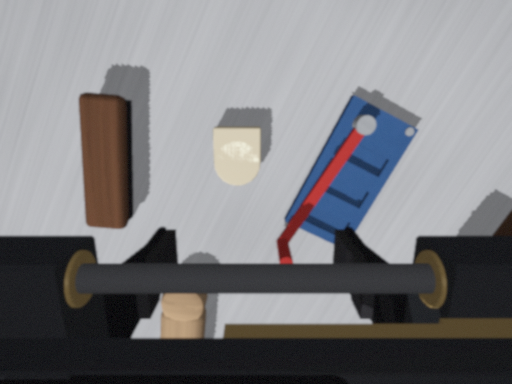

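The wrist view shows the cap at (237,155) with its round end down in the image, the holder at (352,170), the lever pivot at (366,125) and the pin at (285,250).

```bash
python3 - <<'E'
from h import *
im=cv2.imread("pics/w1.png")[...,::-1];c=env.get_calibration("wrist")
for n,lo,hi,z,box in [("cap",(15,20,150),(35,140,255),.026,(190,100,290,220)),("holder",(100,120,40),(125,255,255),.014,(270,80,440,260)),("lever",(0,140,60),(6,255,255),.026,(270,80,440,230))]:
    m=mask(im,lo,hi);k=np.zeros_like(m);k[box[1]:box[3],box[0]:box[2]]=1
    for b in blobs(m*k)[:2]: print(n,rect(ray(c,b,z)))
print(ray(c,(366,125),.03),ray(c,(284,240),.026),ray(c,(287,262),.08))
go(.466,-.2,.05,27.3)
E
```

```text
cap (array([ 464.4, -197.7]), array([68.1, 55.5]), -63.1)
holder (array([ 599.3, -159.5]), array([172. ,  89.1]), -89.4)
lever (array([ 572.1, -181.2]), array([144.9,  12.3]), 85.3)
[[ 0.5809055  -0.09776625  0.03      ]] [[ 0.56568282 -0.26737319  0.026     ]] [[ 0.56595182 -0.27058368  0.08      ]]
go [ 0.011  -0.0213  0.2204] [-0.    -0.    -0.007] [-0.     0.     3.134] dist 0.222
```

```bash
python3 -c "
from h import *
go(.459,-.1865,.03,27.1)"
```

```text
go [ 0.0262 -0.0214  0.2404] [-0.    -0.    -0.004] [-0.     0.     3.138] dist 0.243
```

```bash
python3 shift.py '[[0.026,-0.0215,0.04,0,0,0],[0.026,-0.0215,0.09,0,0,0],[0.026,-0.0215,0.14,0,0,0],[0.026,-0.0215,0.18,0,0,0],[0.026,-0.0215,0.21,0,0,0],[0.026,-0.0215,0.23,0,0,0],[0.026,-0.0215,0.24,0,0,0],[0.026,-0.0215,0.24,0,0,0],[0.026,-0.0215,0.24,0,0,0]]' 0.085 25
python3 shift.py '[[0,0,0,0,0,0],[0,0,0,0,0,0],[0,0,0,0,0,0],[0,0,0,0,0,0],[0,0,0,0,0,0],[0,0,0,0,0,0],[0,0,0,0,0,0],[0,0,0,0,0,0]]' 0.04 25
python3 shift.py '[[0,0,-0.02,0,0,0],[0,0,-0.06,0,0,0],[0,0,-0.1,0,0,0],[0,0,-0.1,0,0,0],[0,0,-0.1,0,0,0]]'; python3 -c "
from h import *
go(.41,.25,.132,16)"
```

```text
t: 2.45
ee_pos: [0.46, -0.1867, 0.0313]
orientation: [0.001, 0.523, 0.852, 0.0]
force: [-0.1, -0.1, 0.4]
gripper_width: 0.0852
grip_force: 0.0
t: 3.25
ee_pos: [0.4593, -0.1865, 0.0308]
orientation: [0.0, 0.523, 0.853, -0.0]
force: [-1.0, 0.1, 5.6]
gripper_width: 0.0559
grip_force: 25.0
t: 3.75
ee_pos: [0.4594, -0.1866, 0.1309]
orientation: [0.001, 0.523, 0.853, -0.0]
force: [-0.4, 0.2, -0.2]
gripper_width: 0.0557
grip_force: 25.0
go [ 0.4115  0.154  -0.0015] [0.001 0.001 0.192] [-2.00e-03  1.00e-03 -2.95e+00] dist 0.439
```

```bash
python3 shift.py '[[0.03,0.01,0,0,0,0.02],[0.08,0.03,0,0,0,0.04],[0.125,0.05,0,0,0,0.06],[0.17,0.07,0,0,0,0.08],[0.215,0.08,0,0,0,0.1],[0.26,0.1,0,0,0,0.12],[0.305,0.115,0,0,0,0.15],[0.35,0.13,0,0,0,0.17],[0.39,0.145,0,0,0,0.19],[0.415,0.152,0,0,0,0.192],[0.421,0.152,0,0,0,0.192],[0.421,0.152,0.03,0,0,0.192],[0.421,0.152,0.06,0,0,0.192],[0.421,0.152,0.08,0,0,0.192],[0.421,0.152,0.088,0,0,0.192],[0.421,0.152,0.092,0,0,0.192],[0.421,0.152,0.092,0,0,0.192]]'
```

```text
t: 5.45
ee_pos: [0.4037, 0.2572, 0.0383]
orientation: [-0.0, 0.602, 0.798, -0.0]
force: [-0.0, 0.5, -0.5]
gripper_width: 0.0559
grip_force: 25.0
```

```bash
python3 shift.py '[[0,0,0.002,0,0,0],[0,0,0.002,0,0,0]]'; python3 shift.py '[[0,0,0,0,0,0],[0,0,0,0,0,0],[0,0,-0.01,0,0,0],[0,0,-0.05,0,0,0],[0,0,-0.1,0,0,0],[0,0,-0.15,0,0,0],[0,0,-0.2,0,0,0],[0,0,-0.23,0,0,0],[0,0,-0.23,0,0,0]]' 0.073 ; python3 -c "
from h import *
snap('top','t1.png')
go(.52,.225,.27,76.8)"
```

```text
t: 5.65
ee_pos: [0.4041, 0.2578, 0.0371]
orientation: [0.0, 0.602, 0.798, 0.001]
force: [0.0, -0.5, -0.6]
gripper_width: 0.0558
grip_force: 25.0
t: 6.55
ee_pos: [0.4054, 0.2597, 0.272]
orientation: [0.003, 0.602, 0.799, 0.005]
force: [0.7, -0.0, 0.4]
gripper_width: 0.0727
grip_force: 0.0
go [-6.40e-02  1.02e-01 -1.00e-04] [ 0.005  0.003 -1.062] [ 0.003 -0.006  2.08 ] dist 0.12
```

```bash
python3 -c "
from h import *
go(.605,.12,.3,16)"
```

```text
go [-0.1884  0.1549 -0.0299] [ 0.006 -0.    -0.   ] [-1.000e-03 -9.000e-03  3.141e+00] dist 0.246
```

```bash
python3 shift.py '[[-0.035,0.03,-0.01,0,0,0],[-0.07,0.06,-0.02,0,0,0],[-0.11,0.09,-0.03,0,0,0],[-0.15,0.12,-0.03,0,0,0],[-0.188,0.155,-0.03,0,0,0],[-0.188,0.155,-0.03,0,0,0],[-0.188,0.155,-0.03,0,0,0],[-0.188,0.155,-0.03,0,0,0]]'
python3 -c "
from h import *
snap('wrist','w2.png')
im=cv2.imread('pics/w2.png');t=cv2.imread('pics/t1.png');cv2.imwrite('pics/c2.png',np.vstack([im[:380],cv2.resize(t[150:280,140:370],None,fx=2,fy=2)[:220,:]]) if 0 else im)"
```

```text
t: 7.4
ee_pos: [0.6029, 0.121, 0.2955]
orientation: [-0.001, 0.601, 0.799, -0.001]
force: [-1.0, 0.7, 0.6]
gripper_width: 0.0728
grip_force: 0.0
```

View pics/w2.png

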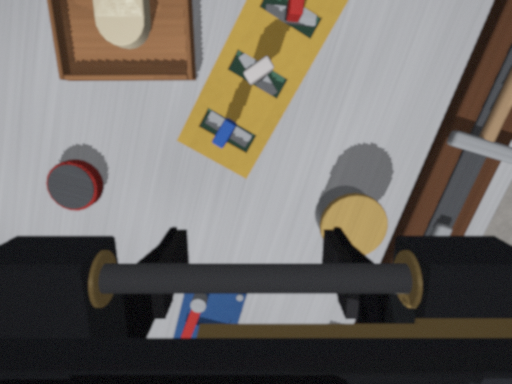

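The view shows the cap flat in the tray, and the red, white and blue punches at (297,8), (258,70) and (224,133) with their feet under the guard. The lever comes next.

```bash
python3 -c "
from h import *
go(.5655,-.272,.16,-5)"
```

```text
go [-0.3675 -0.1452  0.136 ] [-0.002 -0.     0.369] [ 1.000e-03 -2.000e-03 -2.772e+00] dist 0.418
```

```bash
python3 shift.py '[[-0.04,-0.016,0,0,0,0.04],[-0.085,-0.034,0.01,0,0,0.08],[-0.13,-0.052,0.03,0,0,0.12],[-0.175,-0.07,0.05,0,0,0.16],[-0.22,-0.088,0.07,0,0,0.2],[-0.265,-0.105,0.09,0,0,0.25],[-0.31,-0.122,0.11,0,0,0.3],[-0.35,-0.138,0.13,0,0,0.35],[-0.3675,-0.145,0.136,0,0,0.369],[-0.3675,-0.145,0.136,0,0,0.369],[-0.3675,-0.145,0.16,0,0,0.369],[-0.3675,-0.145,0.2,0,0,0.369],[-0.3675,-0.145,0.23,0,0,0.369],[-0.3675,-0.145,0.241,0,0,0.369],[-0.3675,-0.145,0.241,0,0,0.369]]' 0.045; python3 shift.py '[[0,0,0,0,0,0],[0,0,0,0,0,0]]' 0.024;  python3 - <<'E'
from h import *
p,r=pose();P=np.array([.581,-.098])
for d in(.087,.25,.4,.55,.7,.85,1.0,1.1,1.2,1.26,1.3):
    q=P+.175*np.array([-np.sin(d),-np.cos(d)]);print(d,r.inv().apply(np.array([*q,.055])-p).round(4)[:2],round(d-.087,3))
E
```

```text
t: 8.95
ee_pos: [0.5663, -0.2712, 0.055]
orientation: [-0.001, 0.737, 0.676, 0.0]
force: [-0.0, -1.1, 0.4]
gripper_width: 0.0447
grip_force: 0.0
t: 9.15
ee_pos: [0.5679, -0.2735, 0.0578]
orientation: [0.002, 0.738, 0.675, 0.001]
force: [-0.1, 0.6, 0.2]
gripper_width: 0.0356
grip_force: 0.0
0.087 [ 0.001  -0.0022] 0.0
0.25 [ 0.0033 -0.0306] 0.163
0.4 [ 0.0094 -0.0561] 0.313
0.55 [ 0.0193 -0.0804] 0.463
0.7 [ 0.0326 -0.1029] 0.613
0.85 [ 0.0492 -0.1232] 0.763
1.0 [ 0.0687 -0.1408] 0.913
1.1 [ 0.083  -0.1508] 1.013
1.2 [ 0.0983 -0.1594] 1.113
1.26 [ 0.1078 -0.1638] 1.173
1.3 [ 0.1143 -0.1664] 1.213
```

```bash
python3 shift.py '[[0,0,0,0,0,0],[0.001,-0.014,0,0,0,0.08],[0.002,-0.028,0,0,0,0.163],[0.005,-0.041,0,0,0,0.24],[0.0085,-0.054,0,0,0,0.313],[0.013,-0.066,0,0,0,0.39],[0.0185,-0.078,0,0,0,0.463],[0.025,-0.09,0,0,0,0.54],[0.032,-0.1007,0,0,0,0.613],[0.04,-0.111,0,0,0,0.69],[0.048,-0.121,0,0,0,0.763],[0.057,-0.13,0,0,0,0.84],[0.0675,-0.1386,0,0,0,0.913],[0.082,-0.1486,0,0,0,1.013],[0.09,-0.153,0,0,0,1.06],[0.097,-0.157,0,0,0,1.113],[0.097,-0.157,0,0,0,1.113]]' 0.024; python3 -c "
from h import *
p,r=pose();P=np.array([.581,-.098]);print(p)
for d in(1.2,1.26,1.3,1.32):
    q=P+.175*np.array([-np.sin(d),-np.cos(d)]);print(d,r.inv().apply(np.array([*q,.055])-p).round(4)[:2])"
```

```text
t: 10.85
ee_pos: [0.4189, -0.162, 0.0563]
orientation: [0.0, 0.983, 0.184, 0.001]
force: [0.7, 0.5, 0.4]
gripper_width: 0.0239
grip_force: 0.0
[ 0.41885706 -0.16201515  0.05632467]
1.2 [-0.0007 -0.0009]
1.26 [-0.0004 -0.0114]
1.3 [ 0.0002 -0.0184]
1.32 [ 0.0005 -0.0219]
```

Push on to the stop gently, watching the force.

```bash
python3 shift.py '[[0,-0.003,0,0,0,0.02],[0,-0.006,0,0,0,0.04],[0,-0.009,0,0,0,0.05],[0,-0.012,0,0,0,0.05],[0,-0.013,0,0,0,0.05]]' ; python3 shift.py '[[0,-0.002,0,0,0,0],[0,-0.002,0,0,0,0]]'
```

```text
t: 11.35
ee_pos: [0.4141, -0.151, 0.0556]
orientation: [0.0, 0.987, 0.158, 0.0]
force: [0.8, -4.0, -1.1]
gripper_width: 0.0242
grip_force: 1.7
t: 11.55
ee_pos: [0.4141, -0.1508, 0.0556]
orientation: [0.001, 0.988, 0.158, 0.001]
force: [2.1, -6.5, -2.8]
gripper_width: 0.024
grip_force: 3.4
```

```bash
python3 shift.py '[[0,0.005,0,0,0,0],[0,0.005,-0.03,0,0,0],[0,0.005,-0.08,0,0,0],[0,0.005,-0.13,0,0,0],[0,0.005,-0.17,0,0,0],[0,0.005,-0.19,0,0,0],[0,0.005,-0.19,0,0,0]]'; python3 -c "
from h import *
go(.47,.215,.245,-100)"
```

```text
t: 12.25
ee_pos: [0.4164, -0.1537, 0.2486]
orientation: [0.001, 0.987, 0.158, 0.003]
force: [-0.4, -0.1, -1.3]
gripper_width: 0.0238
grip_force: 0.0
go [ 0.1662 -0.3335  0.0034] [ 0.002 -0.006  0.493] [ 8.000e-03  2.000e-03 -2.649e+00] dist 0.373
```

```bash
python3 shift.py '[[0.025,-0.035,0,0,0,0.05],[0.05,-0.07,0,0,0,0.1],[0.075,-0.11,0,0,0,0.15],[0.1,-0.155,0,0,0,0.2],[0.12,-0.2,0,0,0,0.27],[0.14,-0.245,0,0,0,0.34],[0.155,-0.29,0,0,0,0.41],[0.166,-0.333,0,0,0,0.493],[0.166,-0.333,0,0,0,0.493],[0.166,-0.333,0,0,0,0.493],[0.166,-0.333,0,0,0,0.493]]' 0.035 ; python3 -c "
from h import *
im,c=snap('wrist','w3.png');snap('top','t3.png');snap('scene','s3.png')
import pickle;pickle.dump(c,open('c3.pkl','wb'))
a=cv2.imread('pics/w3.png');b=cv2.imread('pics/t3.png')[150:280,140:380]
cv2.imwrite('pics/v3.png',np.vstack([a[:330],cv2.resize(b,(512,270))]))"
```

```text
t: 13.35
ee_pos: [0.4682, 0.2129, 0.2444]
orientation: [0.001, 0.996, -0.088, -0.001]
force: [-0.7, -0.9, -0.1]
gripper_width: 0.0351
grip_force: 0.0
```

View pics/v3.png

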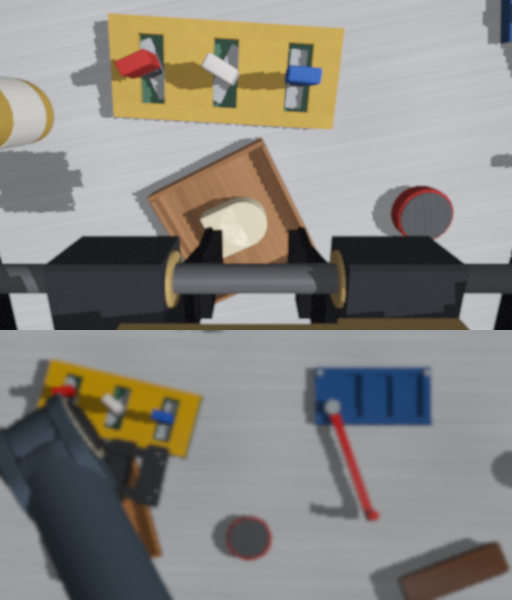

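The lever is fully out and its pin lies clear of the pockets at (372,515). The cap is in the tray. I'll enlarge the rack to read the foot angles.

```bash
python3 -c "
import cv2
a=cv2.imread('pics/w3.png')[5:135,100:355];cv2.imwrite('pics/v4.png',cv2.resize(a,None,fx=3,fy=3,interpolation=2))"
```

```text
(no output)
```

View pics/v4.png

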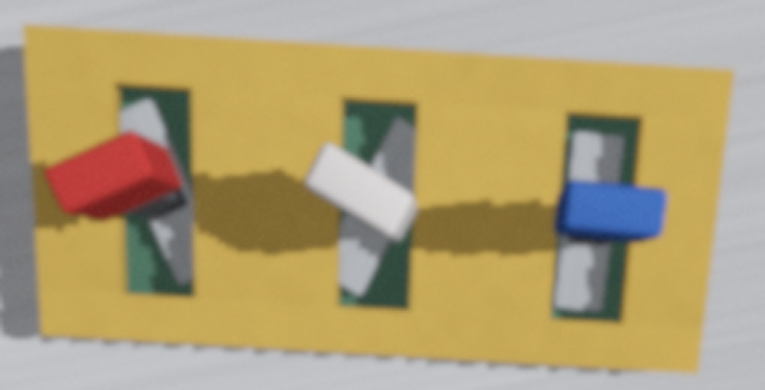

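The feet show in the slots: red turned about 20°, white about −28°, blue almost aligned. I'll compute positions from these corners.

```bash
python3 - <<'E'
from h import *
import pickle;c=pickle.load(open('c3.pkl','rb'))
im=cv2.imread("pics/w3.png")[...,::-1]
m=mask(im,(18,120,60),(35,255,255));m[:, :100]=0;m[140:]=0
b=blobs(m)[0];cen,sz,an=rect(ray(c,b,.026));print("rack",cen,sz,an)
u=np.radians(an);ydir=np.array([np.cos(u),np.sin(u)])
for k in(-1,0,1):print("slot",k,(cen+76*k*ydir).round(1))
f=lambda L:np.array(L)/3+[100,5]
for n,L in dict(red=[(45,172),(130,133),(148,172),(65,213)],white=[(328,143),(415,195),(397,228),(307,180)],blue=[(578,183),(665,188),(662,238),(562,236)]).items():
    w=ray(c,f(L),.080)*1000;print(n,w[:,:2].mean(0).round(1),rect(w/1000))
slots=[[(119,86),(191,90),(193,294),(127,292)],[(344,99),(416,104),(408,307),(340,303)],[(568,115),(641,119),(621,321),(555,317)]]
for s in slots:
    w=ray(c,f(s),.026)*1000;print("slotpx",w[:,:2].mean(0).round(1),rect(w/1000))
for n,e in dict(redfootR=[(160,110),(190,285)],whitefootL=[(342,285),(398,120)],blueL=[(573,130),(556,310)]).items():
    w=ray(c,f(e),.014);d=w[1]-w[0];print(n,np.degrees(np.arctan2(-d[1],-d[0])).round(1))
E
```

```text
rack [575.1 225.7] [233.7  98. ] 76.5
slot -1 [557.4 151.8]
slot 0 [575.1 225.7]
slot 1 [592.8 299.6]
red [593.2 299.1] (array([593., 299.]), array([27.7, 12.1]), -78.0)
white [575.9 224. ] (array([575.8, 224.3]), array([29.3, 11.9]), 50.4)
blue [556.1 151.8] (array([556.5, 152.7]), array([29.6, 14.7]), 78.8)
slotpx [592.3 297.9] (array([592.1, 297.8]), array([66.5, 24. ]), -13.3)
slotpx [575.  224.5] (array([575. , 224.5]), array([66.2, 24.2]), -13.4)
slotpx [556.9 150.7] (array([557. , 150.9]), array([66.2, 24.7]), -13.5)
redfootR -4.4
whitefootL 148.6
blueL -14.3
```

```bash
python3 -c "
from h import *
go(.5565,.1515,.069,-13)"
```

```text
go [0.0973 0.0447 0.1762] [ 0.000e+00  1.000e-03 -1.522e+00] [ 1.00e-03 -0.00e+00  1.62e+00] dist 0.206
```

```bash
python3 shift.py '[[0.0973,0.0447,0,0,0,-1.522],[0.0973,0.0447,0,0,0,-1.522],[0.0973,0.0447,0,0,0,-1.522],[0.0973,0.0447,0,0,0,-1.522],[0.0973,0.0447,0,0,0,-1.522],[0.0973,0.0447,0,0,0,-1.522],[0.0973,0.0447,0,0,0,-1.522],[0.0973,0.0447,0,0,0,-1.522],[0.0973,0.0447,0.02,0,0,-1.522],[0.0973,0.0447,0.05,0,0,-1.522],[0.0973,0.0447,0.08,0,0,-1.522],[0.0973,0.0447,0.11,0,0,-1.522],[0.0973,0.0447,0.14,0,0,-1.522],[0.0973,0.0447,0.16,0,0,-1.522],[0.0973,0.0447,0.17,0,0,-1.522],[0.0973,0.0447,0.176,0,0,-1.522],[0.0973,0.0447,0.176,0,0,-1.522]]' 0.035; python3 shift.py '[[0,0,0,0,0,0],[0,0,0,0,0,0],[0,0,0,0,0,0],[0,0,0,0,0,0],[0,0,0,0,0,0]]' 0.005 30
```

```text
t: 15.2
ee_pos: [0.5567, 0.1532, 0.0695]
orientation: [0.0, 0.782, 0.623, -0.0]
force: [-0.3, -0.5, -0.1]
gripper_width: 0.035
grip_force: 0.0
t: 15.7
ee_pos: [0.5571, 0.1538, 0.0703]
orientation: [0.0, 0.782, 0.624, 0.001]
force: [0.3, -0.3, 3.3]
gripper_width: 0.014
grip_force: 29.9
```

```bash
python3 shift.py '[[0,0,-0.004,0,0,0],[0,0,-0.01,0,0,0],[0,0,-0.016,0,0,0]]'; python3 -c "
from h import *
p,r=pose();print(p, r.apply([0,1,0]))"; python3 shift.py '[[0,0,-0.02,0,0,0],[0,0,-0.05,0,0,0],[0,0,-0.09,0,0,0],[0,0,-0.12,0,0,0],[0,0,-0.12,0,0,0]]';python3 -c "
from h import *
go(.6,-.275,.2,0.6)"
```

```text
t: 16.0
ee_pos: [0.5562, 0.1536, 0.0858]
orientation: [-0.0, 0.782, 0.624, -0.0]
force: [0.2, -0.1, -1.2]
gripper_width: 0.014
grip_force: 29.9
[0.55623804 0.15363401 0.08576481] [ 9.75026589e-01 -2.22087444e-01 -5.62875808e-04]
t: 16.5
ee_pos: [0.559, 0.1551, 0.2107]
orientation: [0.002, 0.782, 0.624, 0.004]
force: [-0.8, 0.5, -1.7]
gripper_width: 0.0137
grip_force: 29.9
go [-0.4103  0.1354  0.0099] [ 0.009 -0.004 -0.235] [-0.005 -0.013  2.907] dist 0.432
```

```bash
python3 shift.py '[[-0.03,0.01,0,0,0,-0.02],[-0.075,0.025,0,0,0,-0.04],[-0.12,0.04,0,0,0,-0.06],[-0.165,0.055,0,0,0,-0.09],[-0.21,0.07,0,0,0,-0.12],[-0.255,0.085,0,0,0,-0.15],[-0.3,0.1,0,0,0,-0.18],[-0.345,0.115,0,0,0,-0.21],[-0.385,0.127,0,0,0,-0.235],[-0.408,0.135,0,0,0,-0.235],[-0.41,0.135,0,0,0,-0.235],[-0.41,0.135,0,0,0,-0.235],[-0.41,0.135,0,0,0,-0.235],[-0.41,0.135,0,0,0,-0.235]]';python3 -c "
from h import *
im,c=snap('wrist','w5.png')
import pickle;pickle.dump(c,open('c5.pkl','wb'));m=mask(im,(100,120,30),(125,255,255));m[240:]=0
for b in blobs(m)[:2]:print(rect(ray(c,b,.014)))
p,r=pose();print(p,r.as_matrix().round(3))"
```

```text
t: 17.9
ee_pos: [0.5973, -0.2738, 0.2055]
orientation: [-0.0, 0.702, 0.712, 0.0]
force: [0.5, 1.1, -0.9]
gripper_width: 0.0136
grip_force: 29.9
(array([ 601.1, -177.2]), array([136.1,  87.2]), -89.2)
(array([ 598.1, -333.4]), array([33.1, 19.9]), 0.8)
[ 0.59737644 -0.27412525  0.20566678] [[-0.014  1.     0.   ]
 [ 1.     0.014  0.001]
 [ 0.001  0.    -1.   ]]
```

View pics/w5.png

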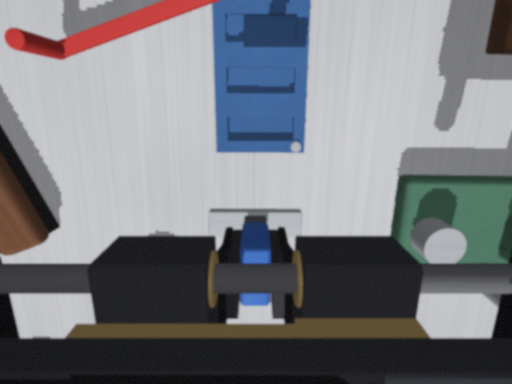

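The blue punch is held, and the holder's lower edge is at row 152. Three pockets lie around rows 130, 80 and 30.

```bash
python3 -c "
import cv2,numpy as np
a=cv2.imread('pics/w5.png')[0:165,205:318]
b=cv2.resize(a,None,fx=3.6,fy=3.6,interpolation=2).astype(float);b=np.clip(b*1.6,0,255).astype(np.uint8);cv2.imwrite('pics/v6.png',b)"
```

```text
(no output)
```

View pics/v6.png

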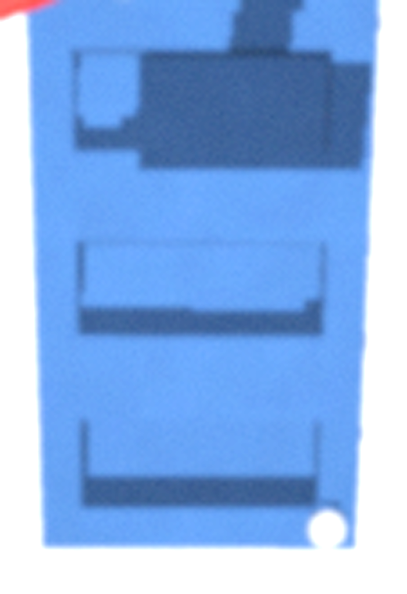

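```bash
python3 - <<'E'
from h import *
import pickle;c=pickle.load(open('c5.pkl','rb'))
f=lambda L:np.array(L)/3.6+[205-.3,-.3]
for L in ([(82,505),(318,505),(320,420),(82,420)],[(78,333),(323,333),(325,243),(78,243)],[(75,150),(330,165),(332,52),(73,52)],[(45,547),(353,547)],[(28,15),(378,15)]):
    w=ray(c,f(L),.014)*1000;print(w[:,:2].mean(0).round(1),w[:,:2].round(0).tolist())
# punch in hand: wing top/foot check
go(.5995,-.177,.12,.7)
E
```

```text
[ 602.  -223.4] [[569.0, -235.0], [635.0, -235.0], [635.0, -211.0], [569.0, -212.0]]
[ 601.3 -177.5] [[568.0, -189.0], [635.0, -188.0], [634.0, -166.0], [569.0, -167.0]]
[ 600.9 -133. ] [[568.0, -144.0], [634.0, -147.0], [634.0, -120.0], [568.0, -121.0]]
[ 602.  -246.8] [[558.0, -247.0], [646.0, -246.0]]
[ 600.6 -112.3] [[556.0, -113.0], [645.0, -112.0]]
go [0.097  0.0035 0.0857] [ 0.    -0.001  0.002] [ 1.00e-03  0.00e+00 -3.14e+00] dist 0.13
```

```bash
python3 - <<'E'
from h import *
import pickle;c=pickle.load(open('c5.pkl','rb'))
im=cv2.imread('pics/w5.png');g=cv2.cvtColor(im,6)
print(g[200:236:2,232].tolist()); print(g[217,200:220].tolist(),g[217,292:312].tolist())
zb=.2055-.0638
for z in(zb,zb+.008):print(ray(c,[(209,210),(301,210),(209,215),(301,215)],z).round(4).tolist())
go(.6012,-.1315,.12,.7)
E
```

```text
[199, 199, 201, 198, 161, 103, 149, 182, 185, 187, 185, 183, 186, 169, 105, 45, 22, 20]
[197, 197, 194, 195, 196, 198, 198, 194, 185, 182, 184, 186, 187, 187, 186, 186, 187, 187, 186, 187] [187, 186, 185, 185, 186, 185, 185, 184, 180, 180, 188, 197, 201, 200, 200, 199, 200, 200, 202, 204]
[[0.5668, -0.2676, 0.1417], [0.6276, -0.2667, 0.1417], [0.5667, -0.2711, 0.1417], [0.6277, -0.2702, 0.1417]]
[[0.568, -0.2649, 0.1497], [0.6263, -0.2641, 0.1497], [0.5679, -0.2682, 0.1497], [0.6265, -0.2674, 0.1497]]
go [0.1425 0.0058 0.0857] [ 0.    -0.001  0.002] [ 1.00e-03  0.00e+00 -3.14e+00] dist 0.166
```

```bash
python3 shift.py '[[0.04,0.002,0,0,0,0],[0.085,0.004,0,0,0,0],[0.125,0.005,0,0,0,0],[0.1435,0.0054,0.02,0,0,0.002],[0.1435,0.0054,0.06,0,0,0.002],[0.1435,0.0054,0.086,0,0,0.002],[0.1435,0.0054,0.086,0,0,0.002],[0.1435,0.0054,0.086,0,0,0.002],[0.1435,0.0054,0.086,0,0,0.002]]';python3 -c "
from h import *
go(.6008,-.1305,.070,.7)"
```

```text
t: 18.85
ee_pos: [0.6024, -0.1324, 0.1216]
orientation: [0.001, 0.704, 0.71, 0.001]
force: [-0.7, -0.2, -0.8]
gripper_width: 0.0135
grip_force: 29.9
go [ 0.0019 -0.0017  0.0516] [ 0.004  0.001 -0.003] [ 1.000e-03 -6.000e-03  3.139e+00] dist 0.052
```

```bash
cat >> h.py <<'E'
def settle(n=6):
    P=[];V=[]
    for _ in range(n):
        env.camera("wrist");p,r=pose();P.append(p);V.append(r.as_quat())
    print(np.std(P,0).round(4),np.mean(P,0).round(4))
    m=(np.mean(P,0),R.from_quat(V).mean());globals()['pose']=lambda:m
E
python3 -c "
from h import *
settle();go(.6008,-.1305,.070,.7)"
```

```text
[0.0004 0.0001 0.0005] [ 0.6018 -0.1327  0.1211]
go [ 0.0022 -0.0011  0.0511] [ 0.003  0.001 -0.003] [ 1.000e-03 -4.000e-03  3.138e+00] dist 0.051
```

```bash
python3 shift.py '[[0.002,-0.001,0.01,0,0,0],[0.002,-0.001,0.025,0,0,0],[0.002,-0.001,0.035,0,0,0],[0.002,-0.001,0.041,0,0,0],[0.002,-0.001,0.044,0,0,0],[0.002,-0.001,0.047,0,0,0],[0.002,-0.001,0.05,0,0,0],[0.002,-0.001,0.051,0,0,0],[0.002,-0.001,0.051,0,0,0]]'; python3 -c "
from h import *
settle(3)"
```

```text
t: 20.05
ee_pos: [0.6003, -0.1305, 0.0703]
orientation: [0.0, 0.704, 0.71, -0.0]
force: [-2.9, 0.7, 7.6]
gripper_width: 0.0138
grip_force: 30.0
[0. 0. 0.] [ 0.6003 -0.1305  0.0702]
```

```bash
python3 shift.py '[[0,0,0,0,0,0],[0,0,0,0,0,0],[0,0,0,0,0,0],[0,0,-0.02,0,0,0],[0,0,-0.06,0,0,0],[0,0,-0.08,0,0,0],[0,0,-0.08,0,0,0]]' 0.035; python3 -c "
from h import *
go(.5758,.2245,.15,-39.6)"
```

```text
t: 20.9
ee_pos: [0.6022, -0.1307, 0.152]
orientation: [0.003, 0.704, 0.71, 0.002]
force: [0.1, -0.3, 0.4]
gripper_width: 0.035
grip_force: 0.0
go [ 0.3554 -0.0233  0.0014] [ 0.007 -0.001  0.7  ] [ 1.000e-03  9.000e-03 -2.442e+00] dist 0.356
```

```bash
python3 shift.py '[[0.04,-0.003,0,0,0,0.08],[0.085,-0.006,0,0,0,0.16],[0.13,-0.009,0,0,0,0.25],[0.175,-0.012,0,0,0,0.34],[0.22,-0.015,0,0,0,0.43],[0.265,-0.018,0,0,0,0.52],[0.31,-0.021,0,0,0,0.61],[0.345,-0.023,0,0,0,0.68],[0.355,-0.023,0,0,0,0.698],[0.355,-0.023,0,0,0,0.698],[0.355,-0.023,0,0,0,0.698],[0.355,-0.023,0,0,0,0.698]]'; python3 -c "
from h import *
settle(5);go(.5758,.2245,.0695,-39.6)
im,c=snap('wrist');m=mask(im,(0,150,60),(8,255,255))|mask(im,(172,150,60),(180,255,255))
for b in blobs(m)[:2]:print(b.mean(0),rect(ray(c,b,.08)))"
```

```text
t: 22.1
ee_pos: [0.5739, 0.2221, 0.1479]
orientation: [0.001, 0.905, 0.426, -0.001]
force: [0.3, -0.8, -0.4]
gripper_width: 0.0348
grip_force: 0.0
[0.     0.0004 0.0002] [0.574  0.2227 0.1484]
go [0.0026 0.0002 0.0789] [0.    0.001 0.   ] [-1.000e-03  1.000e-03 -3.142e+00] dist 0.079
[203.33913043 107.16521739] (array([595.1, 299.2]), array([29.6, 15.5]), -78.2)
```

```bash
python3 shift.py '[[0.0026,0,0.03,0,0,0],[0.0026,0,0.055,0,0,0],[0.0026,0,0.07,0,0,0],[0.0026,0,0.079,0,0,0],[0.0026,0,0.079,0,0,0],[0.0026,0,0.079,0,0,0]]'; python3 shift.py '[[0,0,0,0,0,0],[0,0,0,0,0,0],[0,0,0,0,0,0],[0,0,0,0,0,0],[0,0,0,0,0,0]]' 0.005 30;  python3 shift.py '[[0,0,-0.003,0,0,0],[0,0,-0.003,0,0,-0.1],[0,0,-0.003,0,0,-0.2],[0,0,-0.003,0,0,-0.3],[0,0,-0.003,0,0,-0.4],[0,0,-0.003,0,0,-0.457],[0,0,-0.003,0,0,-0.457],[0,0,-0.003,0,0,-0.457]]';python3 -c "
from h import *
settle(3);go(.575,.225,.0695,-13.4)"
```

```text
t: 23.0
ee_pos: [0.5759, 0.2266, 0.0703]
orientation: [0.0, 0.904, 0.427, 0.001]
force: [-0.2, 0.8, -0.0]
gripper_width: 0.0349
grip_force: 0.0
t: 23.5
ee_pos: [0.5758, 0.2263, 0.07]
orientation: [0.0, 0.904, 0.427, 0.001]
force: [0.2, 0.2, 2.2]
gripper_width: 0.014
grip_force: 30.0
t: 24.3
ee_pos: [0.5752, 0.226, 0.0723]
orientation: [-0.0, 0.785, 0.62, -0.0]
force: [-0.6, -0.0, -1.6]
gripper_width: 0.0139
grip_force: 30.0
[0. 0. 0.] [0.5752 0.2262 0.0725]
go [-0.0012  0.      0.003 ] [-0.     0.     0.001] [-0.    -0.    -3.141] dist 0.003
```

```bash
python3 shift.py '[[0,0,-0.004,0,0,0],[0,0,-0.01,0,0,0],[0,0,-0.016,0,0,0],[0,0,-0.03,0,0,0],[0,0,-0.06,0,0,0],[0,0,-0.08,0,0,0],[0,0,-0.08,0,0,0]]'; python3 -c "
from h import *
go(.6012,-.176,.15,.7)"
```

```text
t: 25.15
ee_pos: [0.5775, 0.2276, 0.1569]
orientation: [0.001, 0.784, 0.62, 0.004]
force: [0.3, 0.0, -0.7]
gripper_width: 0.0138
grip_force: 30.0
go [-0.3874  0.1159  0.0058] [ 0.007 -0.004 -0.244] [-0.006 -0.01   2.897] dist 0.404
```

```bash
python3 shift.py '[[-0.03,0.01,-0.015,0,0,-0.02],[-0.075,0.023,-0.02,0,0,-0.04],[-0.12,0.036,-0.02,0,0,-0.06],[-0.165,0.05,-0.02,0,0,-0.09],[-0.21,0.063,-0.02,0,0,-0.12],[-0.255,0.076,-0.02,0,0,-0.15],[-0.3,0.09,-0.02,0,0,-0.18],[-0.345,0.103,-0.02,0,0,-0.21],[-0.375,0.112,-0.02,0,0,-0.24],[-0.387,0.116,-0.02,0,0,-0.244],[-0.387,0.116,-0.02,0,0,-0.244],[-0.387,0.116,0,0,0,-0.244],[-0.387,0.116,0.02,0,0,-0.244],[-0.387,0.116,0.03,0,0,-0.244],[-0.387,0.116,0.03,0,0,-0.244],[-0.387,0.116,0.03,0,0,-0.244]]';python3 -c "
from h import *
settle(4)
go(.6012,-.176,.070,.7);print(env.read_state()['gripper_width'])"
```

```text
t: 26.75
ee_pos: [0.5998, -0.1756, 0.123]
orientation: [0.0, 0.702, 0.712, 0.0]
force: [0.6, -0.5, -1.2]
gripper_width: 0.0135
grip_force: 30.0
[0.0001 0.0003 0.0001] [ 0.6001 -0.1766  0.1236]
go [0.0006 0.0011 0.0536] [0.002 0.    0.   ] [-1.000e-03  3.000e-03 -3.141e+00] dist 0.054
0.01412933997577096
```

```bash
python3 shift.py '[[0.0006,0.001,0.01,0,0,0],[0.0006,0.001,0.025,0,0,0],[0.0006,0.001,0.036,0,0,0],[0.0006,0.001,0.042,0,0,0],[0.0006,0.001,0.046,0,0,0],[0.0006,0.001,0.05,0,0,0],[0.0006,0.001,0.053,0,0,0],[0.0006,0.001,0.054,0,0,0],[0.0006,0.001,0.054,0,0,0]]'
```

```text
t: 27.85
ee_pos: [0.6005, -0.1764, 0.07]
orientation: [0.0, 0.703, 0.711, -0.0]
force: [-3.1, 1.0, 4.8]
gripper_width: 0.0136
grip_force: 30.0
```

Down at the pocket floor. Release and go for red.

```bash
python3 shift.py '[[0,0,0,0,0,0],[0,0,0,0,0,0],[0,0,0,0,0,0],[0,0,-0.02,0,0,0],[0,0,-0.06,0,0,0],[0,0,-0.08,0,0,0],[0,0,-0.08,0,0,0]]' 0.035; python3 -c "
from h import *
go(.5935,.2985,.15,11.8)"
```

```text
t: 28.55
ee_pos: [0.6026, -0.1767, 0.1521]
orientation: [0.003, 0.703, 0.711, 0.002]
force: [0.9, 0.7, 0.0]
gripper_width: 0.0348
grip_force: 0.0
go [ 0.4753 -0.0035  0.0012] [ 0.007  0.002 -0.194] [ 0.004 -0.01   2.947] dist 0.475
```

```bash
python3 shift.py '[[0.04,0,0,0,0,-0.02],[0.085,0,0,0,0,-0.04],[0.13,0,0,0,0,-0.06],[0.175,0,0,0,0,-0.08],[0.22,0,0,0,0,-0.1],[0.265,0,0,0,0,-0.12],[0.31,-0.001,0,0,0,-0.14],[0.355,-0.002,0,0,0,-0.16],[0.4,-0.003,0,0,0,-0.18],[0.44,-0.0035,0,0,0,-0.194],[0.465,-0.0035,0,0,0,-0.194],[0.475,-0.0035,0,0,0,-0.194],[0.475,-0.0035,0,0,0,-0.194],[0.475,-0.0035,0,0,0,-0.194],[0.475,-0.0035,0,0,0,-0.194]]'; python3 -c "
from h import *
settle(5);go(.5935,.299,.0695,11.8)"
```

```text
t: 30.05
ee_pos: [0.5918, 0.2958, 0.1481]
orientation: [0.001, 0.632, 0.775, -0.001]
force: [0.5, -0.2, -0.3]
gripper_width: 0.0348
grip_force: 0.0
[0.0001 0.0006 0.0001] [0.5916 0.2968 0.1485]
go [0.0019 0.0023 0.079 ] [ 0.     0.001 -0.002] [ 1.000e-03 -0.000e+00  3.139e+00] dist 0.079
```

```bash
python3 shift.py '[[0.002,0.0023,0.03,0,0,0],[0.002,0.0023,0.055,0,0,0],[0.002,0.0023,0.07,0,0,0],[0.002,0.0023,0.079,0,0,0],[0.002,0.0023,0.079,0,0,0],[0.002,0.0023,0.079,0,0,0]]'; python3 shift.py '[[0,0,0,0,0,0],[0,0,0,0,0,0],[0,0,0,0,0,0],[0,0,0,0,0,0],[0,0,0,0,0,0]]' 0.005 30;  python3 shift.py '[[0,0,-0.003,0,0,0],[0,0,-0.003,0,0,0.1],[0,0,-0.003,0,0,0.2],[0,0,-0.003,0,0,0.3],[0,0,-0.003,0,0,0.4],[0,0,-0.003,0,0,0.44],[0,0,-0.003,0,0,0.44],[0,0,-0.003,0,0,0.44]]';python3 -c "
from h import *
settle(3);go(.592,.299,.0695,-13.4)"
```

```text
t: 30.9
ee_pos: [0.5934, 0.3013, 0.0704]
orientation: [0.0, 0.631, 0.776, 0.001]
force: [0.2, -1.1, 0.2]
gripper_width: 0.0349
grip_force: 0.0
t: 31.4
ee_pos: [0.5932, 0.3011, 0.07]
orientation: [0.0, 0.631, 0.776, 0.0]
force: [1.0, 0.1, 1.5]
gripper_width: 0.0139
grip_force: 30.0
t: 32.2
ee_pos: [0.5926, 0.3009, 0.0723]
orientation: [-0.0, 0.784, 0.62, -0.0]
force: [-0.1, -0.8, -1.5]
gripper_width: 0.0139
grip_force: 30.0
[0. 0. 0.] [0.5927 0.3009 0.0724]
go [-0.002  -0.0003  0.0029] [-0.     0.     0.001] [-0.    -0.    -3.141] dist 0.004
```

```bash
python3 shift.py '[[0,0,-0.004,0,0,0],[0,0,-0.01,0,0,0],[0,0,-0.016,0,0,0],[0,0,-0.03,0,0,0],[0,0,-0.06,0,0,0],[0,0,-0.1,0,0,0],[0,0,-0.105,0,0,0],[0,0,-0.105,0,0,0]]'; python3 -c "
from h import *
go(.6016,-.2215,.125,.7)"
```

```text
t: 33.15
ee_pos: [0.5937, 0.3016, 0.1803]
orientation: [0.0, 0.785, 0.62, 0.002]
force: [-0.2, 0.2, -1.3]
gripper_width: 0.0139
grip_force: 30.0
go [-0.5072  0.1287  0.0543] [ 0.004 -0.002 -0.246] [-0.003 -0.006  2.895] dist 0.526
```

```bash
python3 shift.py '[[-0.03,0.008,0,0,0,-0.02],[-0.075,0.019,0,0,0,-0.04],[-0.12,0.03,0,0,0,-0.06],[-0.165,0.042,0,0,0,-0.08],[-0.21,0.053,0,0,0,-0.1],[-0.255,0.065,0,0,0,-0.12],[-0.3,0.076,0,0,0,-0.14],[-0.345,0.088,0,0,0,-0.16],[-0.39,0.099,0,0,0,-0.19],[-0.435,0.11,0,0,0,-0.22],[-0.475,0.12,0,0,0,-0.246],[-0.5,0.127,0,0,0,-0.246],[-0.507,0.1287,0,0,0,-0.246],[-0.507,0.1287,0,0,0,-0.246],[-0.507,0.1287,0.03,0,0,-0.246],[-0.507,0.1287,0.054,0,0,-0.246],[-0.507,0.1287,0.054,0,0,-0.246],[-0.507,0.1287,0.054,0,0,-0.246]]';python3 -c "
from h import *
settle(4)
go(.6016,-.2215,.070,.7);print(env.read_state()['gripper_width'])"
```

```text
t: 34.95
ee_pos: [0.6008, -0.2198, 0.1236]
orientation: [-0.001, 0.702, 0.712, 0.0]
force: [0.7, 0.6, 0.3]
gripper_width: 0.014
grip_force: 30.0
[0.0001 0.0005 0.0003] [ 0.6017 -0.2212  0.125 ]
go [-0.0003 -0.0002  0.055 ] [0.002 0.    0.001] [-0.     0.004 -3.14 ] dist 0.055
0.013424168097924162
```

```bash
python3 shift.py '[[0,0,0.01,0,0,0],[0,0,0.025,0,0,0],[0,0,0.037,0,0,0],[0,0,0.043,0,0,0],[0,0,0.047,0,0,0],[0,0,0.051,0,0,0],[0,0,0.054,0,0,0],[0,0,0.055,0,0,0],[0,0,0.055,0,0,0]]'
```

```text
t: 36.05
ee_pos: [0.6008, -0.2221, 0.07]
orientation: [0.0, 0.703, 0.711, -0.0]
force: [-1.7, 0.5, 4.9]
gripper_width: 0.0139
grip_force: 30.0
```

```bash
python3 shift.py '[[0,0,0,0,0,0],[0,0,0,0,0,0],[0,0,0,0,0,0],[0,0,-0.02,0,0,0],[0,0,-0.06,0,0,0],[0,0,-0.11,0,0,0],[0,0,-0.15,0,0,0],[0,0,-0.16,0,0,0],[0,0,-0.16,0,0,0]]' 0.035; python3 -c "
from h import *
go(.4138,-.15,.23,-72)"
```

```text
t: 36.95
ee_pos: [0.6015, -0.2223, 0.2306]
orientation: [0.002, 0.703, 0.711, 0.001]
force: [-0.1, -1.5, 0.3]
gripper_width: 0.0352
grip_force: 0.0
go [ 0.0745 -0.1869 -0.0002] [ 4.000e-03 -1.000e-03  1.269e+00] [ 1.000e-03  5.000e-03 -1.873e+00] dist 0.201
```

```bash
python3 shift.py '[[0.015,-0.04,0,0,0,0.14],[0.03,-0.08,0,0,0,0.28],[0.05,-0.12,0,0,0,0.42],[0.065,-0.155,0,0,0,0.56],[0.0745,-0.187,0,0,0,0.7],[0.0745,-0.187,0,0,0,0.85],[0.0745,-0.187,0,0,0,1],[0.0745,-0.187,0,0,0,1.14],[0.0745,-0.187,0,0,0,1.269],[0.0745,-0.187,0,0,0,1.269],[0.0745,-0.187,0,0,0,1.269],[0.0745,-0.187,0,0,0,1.269]]' 0.045; python3 -c "
from h import *
settle(3);go(.4138,-.15,.055,-72)
snap('wrist','w7.png');snap('top','t7.png');a=cv2.imread('pics/w7.png');b=cv2.imread('pics/t7.png')[150:280,140:380]
cv2.imwrite('pics/v7.png',np.vstack([a[:330],cv2.resize(b,(512,270))]))"
```

```text
t: 38.15
ee_pos: [0.4122, -0.1498, 0.2278]
orientation: [-0.0, 0.988, 0.157, -0.001]
force: [-0.1, 1.3, 0.3]
gripper_width: 0.0451
grip_force: 0.0
[0.0001 0.     0.0002] [ 0.4124 -0.1498  0.2282]
go [0.0013 0.0007 0.1732] [-0.     0.001  0.001] [-1.000e-03 -1.000e-03 -3.141e+00] dist 0.173
```

View pics/v7.png

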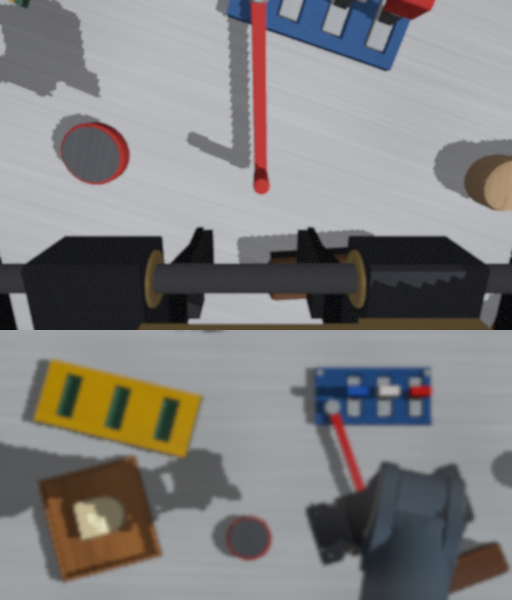

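The rack is empty, all three feet are in the pockets, and the pin's top is at (262,186).

```bash
python3 -c "
from h import *
c=env.get_calibration('wrist');print(ray(c,(262,186),.08))
im=cv2.imread('pics/w7.png')[...,::-1];print(ray(c,(262,186),.08))
go(.4138,-.15,.08,-72)
print(proj(c,[.4138,-.15,.08]))
a=cv2.imread('pics/w7.png')[0:60,200:450];b=cv2.imread('pics/t7.png')[205:280,150:230]
cv2.imwrite('pics/v8.png',np.vstack([cv2.resize(a,(750,180)),cv2.resize(b,(750,400))[:, :]]))"
```

```text
[[ 0.41573689 -0.15538422  0.08      ]]
[[ 0.41573689 -0.15538422  0.08      ]]
go [0.0011 0.0005 0.1485] [-0.  0.  0.] [-0.    -0.    -3.141] dist 0.148
[[255.75330619 186.19130348]]
```

View pics/v8.png

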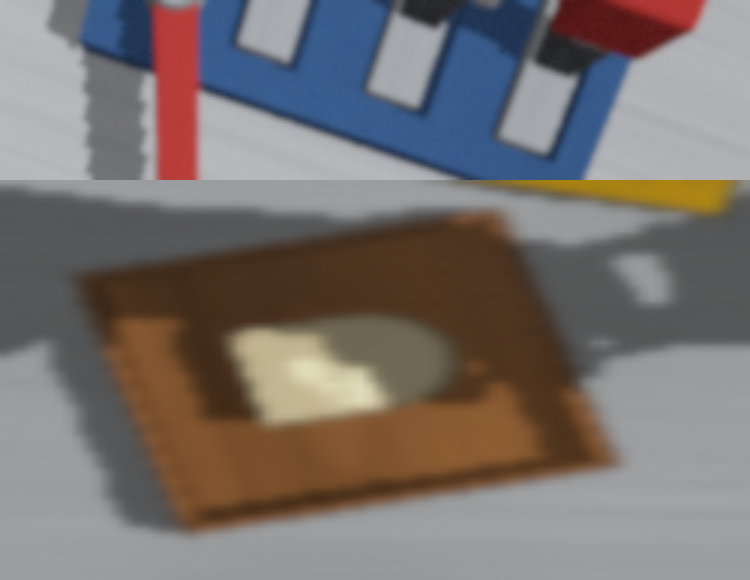

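The cap lies flat in the tray and the feet sit within their pockets. Straddle the pin and swing it shut.

```bash
python3 shift.py '[[0.0016,0.0028,0.04,0,0,0],[0.0016,0.0028,0.09,0,0,0],[0.0016,0.0028,0.13,0,0,0],[0.0016,0.0028,0.16,0,0,0],[0.0016,0.0028,0.173,0,0,0],[0.0016,0.0028,0.173,0,0,0],[0.0016,0.0028,0.173,0,0,0]]'; python3 shift.py '[[0,0,0,0,0,0],[0,0,0,0,0,0],[0,0,0,0,0,0],[0,0,0,0,0,0]]' 0.021 10;python3 - <<'E'
from h import *
settle(3);p,r=pose();P=np.array([.581,-.098])
for d in(1.24,1.15,1.05,.9,.75,.6,.45,.3,.15,.05,-.01):
    q=P+.175*np.array([-np.sin(d),-np.cos(d)]);print(d,r.inv().apply(np.array([*q,.055])-p).round(4)[:2],round(d-1.257,3))
E
```

```text
t: 39.1
ee_pos: [0.4155, -0.1521, 0.0559]
orientation: [0.0, 0.988, 0.156, 0.0]
force: [-0.1, -0.5, 0.7]
gripper_width: 0.045
grip_force: 0.0
t: 39.5
ee_pos: [0.4153, -0.1522, 0.0561]
orientation: [0.0, 0.988, 0.156, 0.001]
force: [0.1, -0.4, 0.5]
gripper_width: 0.0237
grip_force: 0.0
[0.     0.     0.0001] [ 0.4152 -0.1521  0.0558]
1.24 [-0.0005  0.0027] -0.017
1.15 [0.0005 0.0184] -0.107
1.05 [0.0032 0.0357] -0.207
0.9 [0.0105 0.0609] -0.357
0.75 [0.0215 0.0847] -0.507
0.6 [0.0359 0.1066] -0.657
0.45 [0.0534 0.1261] -0.807
0.3 [0.0737 0.1428] -0.957
0.15 [0.0962 0.1563] -1.107
0.05 [0.1122 0.1633] -1.207
-0.01 [0.1221 0.1667] -1.267
```

```bash
python3 shift.py '[[0,0.009,0,0,0,-0.05],[0.0005,0.0184,0,0,0,-0.107],[0.0015,0.027,0,0,0,-0.157],[0.0032,0.0357,0,0,0,-0.207],[0.0065,0.0484,0,0,0,-0.282],[0.0105,0.0609,0,0,0,-0.357],[0.0155,0.073,0,0,0,-0.432],[0.0215,0.0847,0,0,0,-0.507],[0.0285,0.0958,0,0,0,-0.582],[0.0359,0.1066,0,0,0,-0.657],[0.0445,0.1165,0,0,0,-0.732],[0.0534,0.1261,0,0,0,-0.807],[0.0633,0.1347,0,0,0,-0.882],[0.0737,0.1428,0,0,0,-0.957],[0.0848,0.1498,0,0,0,-1.032],[0.0962,0.1563,0,0,0,-1.107],[0.1041,0.16,0,0,0,-1.157],[0.1122,0.1633,0,0,0,-1.207],[0.1122,0.1633,0,0,0,-1.207]]' 0.021;python3 -c "
from h import *
settle(3)
go(.583,-.273,.055,0)"
```

```text
t: 41.55
ee_pos: [0.573, -0.2727, 0.0553]
orientation: [0.0, 0.725, 0.689, 0.001]
force: [-0.6, -0.6, -0.4]
gripper_width: 0.0211
grip_force: 0.0
[0.0003 0.     0.    ] [ 0.5718 -0.2726  0.0553]
go [0.0002 0.0112 0.0003] [-0.001 -0.    -0.051] [-0.000e+00  1.000e-03  3.091e+00] dist 0.011
```

```bash
python3 shift.py '[[0,0.004,0,0,0,-0.02],[0,0.008,0,0,0,-0.04],[0,0.011,0,0,0,-0.05],[0,0.013,0,0,0,-0.05],[0,0.013,0,0,0,-0.05]]';python3 shift.py '[[0,0.002,0,0,0,0],[0,0.002,0,0,0,0]]';python3 shift.py '[[0,0.002,0,0,0,0],[0,0.002,0,0,0,0]]'
```

```text
t: 42.2
ee_pos: [0.5849, -0.2733, 0.0554]
orientation: [-0.0, 0.707, 0.707, -0.0]
force: [-2.2, 0.7, 0.5]
gripper_width: 0.0211
grip_force: 0.8
t: 42.4
ee_pos: [0.585, -0.2734, 0.0553]
orientation: [-0.002, 0.707, 0.707, -0.002]
force: [-6.0, 0.8, 3.8]
gripper_width: 0.0214
grip_force: 3.1
t: 42.6
ee_pos: [0.5851, -0.2734, 0.0551]
orientation: [-0.003, 0.707, 0.707, -0.003]
force: [-11.6, 0.9, 7.1]
gripper_width: 0.0209
grip_force: 5.3
```

```bash
python3 shift.py '[[0,-0.004,0,0,0,0],[0,-0.0065,0,0,0,0],[0,-0.0065,0,0,0,0],[0,-0.0065,-0.03,0,0,0],[0,-0.0065,-0.08,0,0,0],[0,-0.0065,-0.13,0,0,0],[-0.03,-0.0065,-0.18,0,0,0],[-0.07,-0.0065,-0.2,0,0,0],[-0.08,-0.0065,-0.2,0,0,0],[-0.08,-0.0065,-0.2,0,0,0],[-0.08,-0.0065,-0.2,0,0,0]]' 0.03; python3 -c "
from h import *
settle(2)
im,c=snap('wrist','w9.png');snap('top','t9.png');snap('scene','s9.png')
a=cv2.imread('pics/w9.png')[:230];b=cv2.imread('pics/s9.png')
cv2.imwrite('pics/v9.png',np.vstack([cv2.resize(a[:,120:400],(560,460))[200:],cv2.resize(b[120:280,100:380],(560,320))]))"
```

```text
t: 43.7
ee_pos: [0.5825, -0.3519, 0.2542]
orientation: [-0.001, 0.707, 0.707, 0.0]
force: [0.3, 0.5, -0.4]
gripper_width: 0.0302
grip_force: 0.0
[0.0001 0.0001 0.0001] [ 0.5827 -0.3509  0.2542]
```

View pics/v9.png

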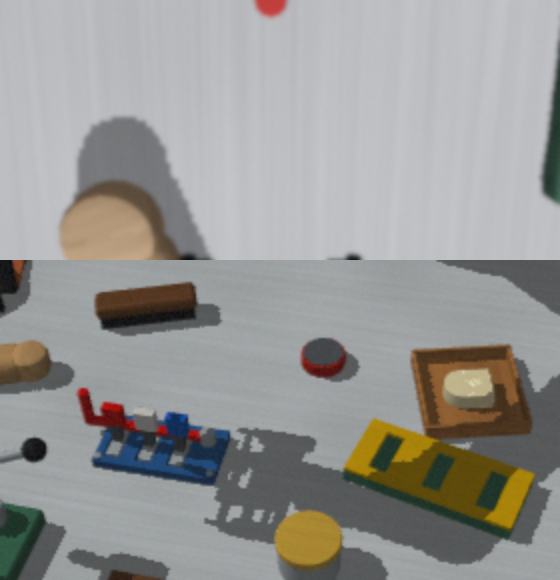

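View pics/w9.png

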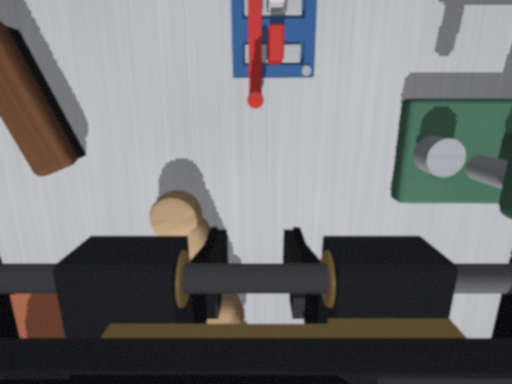

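The lever bar lies parallel to the holder over all three upright punches, with the cap in the tray and the gripper clear.

```bash
python3 -c "
from bench import env
print(env.hand_in())"
```

```text
the job is handed in; nothing more can be done
None
```

I handed the job in at about 44 s: the cap is flat in the tray, all three punches are upright and fully down in their own pockets, and the lever is shut against its stop; the hand-in returned no verdict.

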